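# Stack spacers on a sprung setting arbor

### The arm

A 6-joint arm with a two-finger parallel gripper is mounted at the origin on a cart in front of the work surface, level with it; the furniture and walls round the work are solid. World frame = base frame: x ahead of the robot, y to its left, z up, the work surface at z = 0. Lengths are in m, angles in rad, forces in N, time in s.
With the tool pointing down it reaches from about 0.325 to 0.75 m from the base axis. Payload 7.6 kg.
Tool frame: the origin (TCP) lies midway between the tips of the shut fingers; the grasp point (between the pads) lies 19 mm behind it; z points along the fingers, y is the line along which they close (so a half turn about z gives the same grasp; the last joint's range is limited). The gripper opens to 85 mm and grips with 20 to 120 N. Pads are 22 mm wide; open, the fingers measure 114 mm over their backs; the gripper's body (76 mm by 85 mm) begins 54 mm behind the grasp point. The pads swing forward as they close: fully open they stand 13 mm farther back than shut.
Start: joints at [1.184, 0.052, 1.401, -0, 1.689, -0.07], TCP at [0.164, 0.499, 0.231] pointing down, gripper open.
Joint ranges: [-2.9, 2.9], [-0.91, 2.17], [0.12, 2.37], [-1.06, 4.2], [0.26, 2.73], [-2.93, 2.93]. Speed limits (rad/s): [2.57, 2.57, 3.01, 3.14, 3.14, 3.14].

### API

Orientations are given as a unit quaternion [x, y, z, w].
In Python, from station import * gives the robot as it stands. The module is installed in compiled form; this text tells all that it offers.
- The arm moves only by the shell command python3 -m handwheel 'ROWS' [FORCE]. ROWS is JSON, a list that holds one entry, the list of rows, each a list of 7 numbers: the shift along the tool's x, y, z in cm, then the turn, a rotation vector about the tool's x, y, z in degrees, then the opening, from 0 (shut) to 1 (fully open). In form: [[[dx, dy, dz, wx, wy, wz, fingers], ...]]. A call has 1 to 20 rows; each row shifts and turns the commanded pose from where the row before left it, along the tool's axes as they then stand; what a row does not reach is not made up. A row lasts 1/10 s, in which the tool goes at most 50 mm and 8.59 degrees, less where a joint would pass 70% of its speed; a pose out of reach is approached as far as the arm can. A call is refused whole if a number of a shift passes 5 or a number of a turn 8.59, either way. A call with a gripper value outside its range is refused whole. The fingers move at their own pace and stop on an object; FORCE is the grip in N (left out, the last holds). Time passes only in rows, so rows that do not move let the fingers close. It gives the time, the measured TCP pose, the force, the opening and the grip force at its end, in the units of the state.
- sense(): the state, without advancing time (a new reading comes with each control period).
- get_image(name): name is "scene" or "top" or "wrist"; returns a dict with "color" (400x640x3 uint8, blue, green, red), "fovy" (degrees; the focal length in pixels is half the picture's height over the tangent of half this angle, whatever the lens; pixels are square), "cx", "cy" (the principal point, pixels), "R" (3x3) and "t" (3): a world point X has camera coordinates R X + t; the wrist camera has in their place "T_tool_cam" (4x4, takes a point from camera to tool coordinates, whose origin is the TCP and whose axes are the flange's). Camera axes: x right, y down, z forward; pixel columns grow to the right and rows downward; lengths in m; the calibration is good to about 2 mm. A picture is of the moment at which its call begins: read the wrist's pose just before it. There is no depth.
- close_job(): hands the job in; it is judged then, once.
The state is a dict: "t": time; "qpos": joint angles; "qvel": joint speeds; "effort": joint torques, N m; "ee_pos": TCP position; "tcp_rot": TCP orientation; "contact_force": force on the tool from outside, world axes, zero at the start; "ft_torque": the same for the moment, N m; "grip_width": opening from 0.0 (shut) to 1.0 (fully open); "gripper_force": force on a finger pad.
Only numpy, scipy, OpenCV 4.12 (cv2) and the standard library are available. Lean on these libraries where they do the work, as an engineer would, in place of code of your own. Each camera call takes 0.05 s, during which the arm holds its last target. There are 200 camera calls.

### The job

Build up the spacer stack on the upright arbor: thickest spacer first, then the middle one, then the thinnest on top. The arbor's sprung pads hold a spacer up and its seat height is not known, so push each one down by feel until it is fully home on the collar or on the spacer below, finishing with a firm, steady push of 15 to 20 N, never over 25 N, before you let go and fetch the next. Leave the other things on the bench where they are.

Things in the scene. Friction and masses are not known exactly. Their poses are not given: they have to be found in the camera images.
- spacer_thick: spacer ring, the thickest, dark grey steel colour: outer diameter 50 mm, bore 25 mm, 22 mm thick, about 120 g, lying flat; origin at the centre of its underside, z up through the bore. Grip it from above across its outer diameter.
- spacer_mid: spacer ring, the middle one, brass coloured: outer diameter 50 mm, bore 25 mm, 17 mm thick, about 85 g, lying flat; origin at the centre of its underside, z up through the bore. Grip it from above across its outer diameter.
- spacer_thin: spacer ring, the thinnest, red: outer diameter 50 mm, bore 25 mm, 12 mm thick, about 55 g, lying flat; origin at the centre of its underside, z up through the bore. Grip it from above across its outer diameter.
- arbor_base: blue bolted-down plate, 84x84x12 mm, of the upright arbor; origin under its centre, on the arbor's axis, z up. Above it a dark stop collar (44 mm across) with an orange spring washer on top is locked round the shaft; the washer's top, the seat, is 22 to 34 mm above the table: set differently each time, NOT measured, to be felt for. It yields about 1 mm under 20 N.
- shaft: fixed steel shaft, 22 mm in diameter; origin on the table, as the base's. Nine brass sprung pads (three around at 36, 54 and 71 mm above the table) stand 2.3 mm out and grip a spacer's bore: it does not fall by itself but must be pushed down against up to about 5 N of uneven drag, and stays where it is left.
- shaft_tip (a point): centre of the top end of the shaft, 88 mm above the table; the top 10 mm taper to 11 mm in diameter as a lead-in. It ends up to 66 mm above the underside of the seated lowest spacer: grip that one high enough to keep the palm clear of it.
- multimeter: yellow multimeter, 106x74x36 mm, bystander; origin under its centre
- sanding_block: cork sanding block, 62x101x30 mm, bystander; origin under its centre
- dowel_block: wooden block, 50x70x55 mm, bystander; origin under its centre
Things that resemble listed ones, but are neither listed nor needed, are in the scene too. Several things have the shape of the spacer_thick; the one meant has the colours described above.

How it is judged:
By the outcome, as a careful person would: the job done as asked, in the order asked, and still so for the second after the job is handed in, with the robot touching nothing.
It also fails if it takes over 72 s, if anything falls off the work surface, if the arm or the gripper's body presses on something with over 40 N, if the wrist force passes 120 N, or if a joint passes its speed limit or range.

## Working session

There is one attempt and no reset: what is moved stays moved. The work goes in short steps, Python scripts to look and compute and a shell command to move; the robot and the scene stay as the last step left them, time stands still between calls to the robot, and variables do not carry over. Pictures are saved under pics/ and viewed, at most 10 in all, crops included, and the job is handed in when it is done.

```bash
mkdir -p pics; python3 - <<'E'
from station import *
import cv2,numpy as np
s=sense();print({k:np.round(v,3).tolist() for k,v in s.items()})
for n in("top","scene"):
    im=get_image(n);cv2.imwrite(f"pics/{n}0.png",im["color"]);print(n,im["fovy"],im["cx"],im["cy"],np.round(im["R"],3).tolist(),np.round(im["t"],3))
E
```

```text
{'t': 0.0, 'qpos': [1.184, 0.053, 1.402, -0.0, 1.689, -0.07], 'qvel': [0.002, -0.002, 0.002, -0.001, -0.001, -0.001], 'effort': [-0.0, -38.167, -36.019, -0.0, 0.006, -0.0], 'ee_pos': [0.163, 0.499, 0.23], 'tcp_rot': [0.158, 0.987, -0.001, -0.0], 'contact_force': [-0.273, -0.167, -0.69], 'ft_torque': [0.021, 0.001, 0.019], 'gripper_force': 0.0, 'grip_width': 1.0}
top 43.30819946503105 324.2159182627353 194.48516736288394 [[-0.002, -1.0, -0.022], [-0.991, 0.005, -0.135], [0.135, 0.022, -0.991]] [0.206 0.556 1.204]
scene 52.17286132044122 310.9932311599823 199.76249125491893 [[0.848, -0.53, -0.003], [-0.293, -0.464, -0.836], [0.441, 0.71, -0.549]] [-0.353  0.317  0.631]
```

View pics/top0.png

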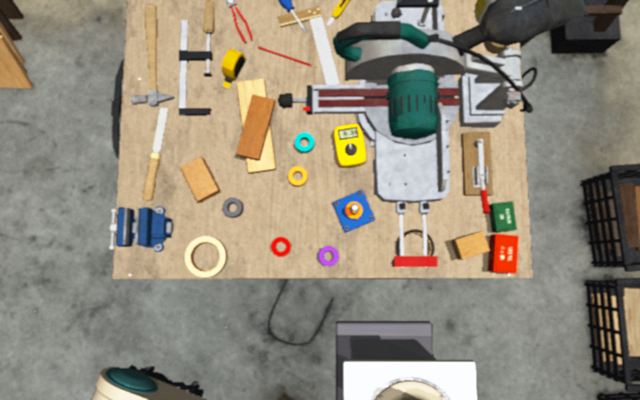

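View pics/scene0.png

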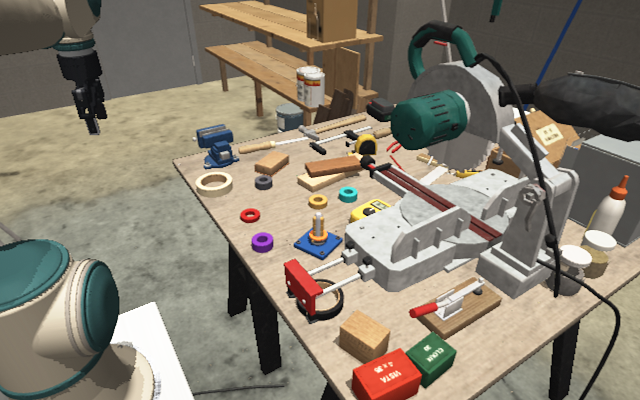

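The top view shows the grey ring at (233,207), brass at (298,176), red at (281,246) and the arbor at (354,211). The cyan (304,142) and purple (328,256) rings are look-alikes. The scene view agrees: grey (263,182), brass (317,201), red (250,215), arbor (318,235).

```bash
cat > h.py <<'E'
from station import *
import cv2,numpy as np
from scipy.spatial.transform import Rotation as Ro
def cam(n):
    s=sense();im=get_image(n);f=200/np.tan(np.radians(im["fovy"])/2)
    K=np.array([[f,0,im["cx"]],[0,f,im["cy"]],[0,0,1]])
    if n=="wrist":
        T=np.array(im["T_tool_cam"]);Rt=Ro.from_quat(s["tcp_rot"]).as_matrix()
        Rw=Rt@T[:3,:3];C=Rt@T[:3,3]+s["ee_pos"]
    else: Rw=np.array(im["R"]).T;C=-Rw@np.array(im["t"])
    return im["color"],K,Rw,C,s
def cast(px,z,K,Rw,C):
    px=np.atleast_2d(px).astype(float)
    d=(Rw@np.linalg.inv(K)@np.c_[px,np.ones(len(px))].T).T
    return C+d*((z-C[2])/d[:,2])[:,None]
def proj(X,K,Rw,C):
    p=K@(Rw.T@(np.atleast_2d(X)-C).T);return (p[:2]/p[2]).T
def blob(mask,near,minA=15):
    n,l,st,c=cv2.connectedComponentsWithStats(mask.astype(np.uint8))
    k=min((i for i in range(1,n) if st[i,4]>=minA),key=lambda i:np.hypot(*(c[i]-near)))
    return l==k,st[k],c[k]
def hsv(im): return cv2.cvtColor(im,cv2.COLOR_BGR2HSV).astype(int)
E
python3 - <<'E'
from h import *
M={"thick":(lambda h:(h[...,1]<75)&(h[...,2]<125),.022,(233,207),(263,182)),
"mid":(lambda h:(abs(h[...,0]-21)<7)&(h[...,1]>150),.017,(298,176),(317,201)),
"thin":(lambda h:((h[...,0]<6)|(h[...,0]>172))&(h[...,1]>150),.012,(281,246),(250,215)),
"base":(lambda h:(abs(h[...,0]-110)<12)&(h[...,1]>130),.012,(354,211),(318,240))}
for v,j in(("top",2),("scene",3)):
    im,K,Rw,C,s=cam(v);h=hsv(im);print(v,C.round(3))
    for n,m in M.items():
        b,st,c=blob(m[0](h),m[j]);cs,_=cv2.findContours(b.astype(np.uint8),0,1)
        p=max(cs,key=len).reshape(-1,2);P=cast(p,m[1] if n=="base" else m[1]/2,K,Rw,C)[:,:2]
        (cx,cy),wh,a=cv2.minAreaRect(P.astype(np.float32)); e=cv2.minEnclosingCircle(P.astype(np.float32))
        print(n,st[4],c.round(1),"rect",np.round([cx,cy],4),np.round(wh,3),round(a),"circ",np.round(e[0],4),round(e[1],4))
E
```

```text
top [0.389 0.177 1.272]
thick 42 [229.8 204.6] rect [0.5358 0.4422] [0.018 0.029] 38 circ [0.5318 0.4387] 0.0149
mid 241 [297.3 175.7] rect [0.6098 0.2731] [0.047 0.049] 45 circ [0.61   0.2733] 0.0254
thin 230 [280.4 246.3] rect [0.4312 0.3151] [0.048 0.046] 45 circ [0.4311 0.3146] 0.0247
base 673 [353.1 211.5] rect [0.5194 0.1318] [0.081 0.081] 23 circ [0.516  0.1314] 0.0522
scene [ 0.114 -0.488  0.611]
thick 167 [263.  183.4] rect [0.5261 0.4345] [0.069 0.046] 63 circ [0.5273 0.4338] 0.0359
mid 38 [317.9 198.8] rect [0.6145 0.2839] [0.02  0.024] 58 circ [0.6153 0.2841] 0.0129
thin 203 [249.8 215.4] rect [0.4299 0.3153] [0.059 0.046] 64 circ [0.4276 0.3164] 0.0308
base 594 [317.8 245.3] rect [0.5142 0.1271] [0.089 0.085] 23 circ [0.513 0.125] 0.057
```

```bash
cat >> h.py <<'E'
def delta(x,y,z,yaw=None):
    "shift in tool axes (cm) to bring the TCP to x,y,z, and tool turn that levels the tool / sets its y axis to yaw deg"
    s=sense();R=Ro.from_quat(s["tcp_rot"]);Y=R.as_matrix()[:,1]
    a=np.radians(yaw) if yaw is not None else np.arctan2(Y[1],Y[0])
    y_=np.array([np.cos(a),np.sin(a),0]);z_=np.array([0,0,-1.]);G=Ro.from_matrix(np.c_[np.cross(y_,z_),y_,z_])
    print("pos",np.round(s["ee_pos"],4),"shift cm",(R.inv().apply(np.array([x,y,z])-s["ee_pos"])*100).round(2),"shift after turn",(G.inv().apply(np.array([x,y,z])-s["ee_pos"])*100).round(2),"turn",np.degrees((R.inv()*G).as_rotvec()).round(2),"F",np.round(s["contact_force"],2),"t",round(s["t"],2),"w",round(s["grip_width"],3),"g",round(s["gripper_force"],1))
E
python3 - <<'E'
from h import *
print(np.round(get_image("wrist")["T_tool_cam"],4).tolist(),get_image("wrist")["fovy"])
delta(.45,.437,.23,107)
E
```

```text
[[-0.0007, -0.9552, -0.296, 0.0758], [1.0, -0.0005, -0.0007, 0.0006], [0.0006, -0.296, 0.9552, -0.1426], [0.0, 0.0, 0.0, 1.0]] 58.65930292827771
pos [0.1635 0.4988 0.231 ] shift cm [-29.15   3.05   0.1 ] shift after turn [-25.59 -14.29   0.1 ] turn [-2.000e-02 -1.000e-02 -3.515e+01] F [-0.66 -0.13  0.33] t 0.3 w 0.997 g 0.0
```

```bash
python3 -m handwheel '[[[0,0,0,0,0,-7,1],[0,0,0,0,0,-7,1],[0,0,0,0,0,-7,1],[0,0,0,0,0,-7,1],[0,0,0,0,0,-7,1]]]'; python3 -c "
from h import *
delta(.53,.436,.20,107)"
```

```text
t: 0.8
ee_pos: [0.1635, 0.4989, 0.2312]
tcp_rot: [-0.149, 0.989, -0.0, -0.0]
contact_force: [0.1, -0.5, 0.6]
grip_width: 1.001
gripper_force: 0.0
pos [0.1635 0.4989 0.2312] shift cm [-33.17 -16.81   3.12] shift after turn [-33.21 -16.73   3.12] turn [-0.   -0.    0.14] F [ 0.11 -0.54  0.56] t 0.8 w 1.001 g 0.0
```

```bash
python3 -m handwheel '[[[-2.8,-1.4,0.25,0,0,0,1],[-2.8,-1.4,0.25,0,0,0,1],[-2.8,-1.4,0.25,0,0,0,1],[-2.8,-1.4,0.25,0,0,0,1],[-2.8,-1.4,0.25,0,0,0,1],[-2.8,-1.4,0.25,0,0,0,1],[-2.8,-1.4,0.25,0,0,0,1],[-2.8,-1.4,0.25,0,0,0,1],[-2.8,-1.4,0.25,0,0,0,1],[-2.8,-1.4,0.25,0,0,0,1],[-2.8,-1.4,0.25,0,0,0,1],[-2.4,-1.4,0.25,0,0,0,1],[0,0,0,0,0,0,1],[0,0,0,0,0,0,1]]]'; python3 -c "
from h import *
im,K,Rw,C,s=cam('wrist');cv2.imwrite('pics/w1.png',im)
print(C, proj([[.53,.436,.022],[.53,.436,0]],K,Rw,C))
delta(.53,.436,.20,107)"
```

```text
t: 2.2
ee_pos: [0.5301, 0.4341, 0.2006]
tcp_rot: [-0.146, 0.989, -0.0, -0.001]
contact_force: [0.2, -0.5, 0.2]
grip_width: 1.0
gripper_force: 0.0
[0.45788959 0.41284332 0.34326943] [[321.318971   175.05810695]
 [321.2304027  169.91807206]]
pos [0.5295 0.4346 0.2011] shift cm [-0.09  0.12  0.11] shift after turn [-0.09  0.12  0.11] turn [ 0.01 -0.03 -0.14] F [ 0.43  0.08 -0.04] t 2.25 w 1.0 g 0.0
```

View pics/w1.png

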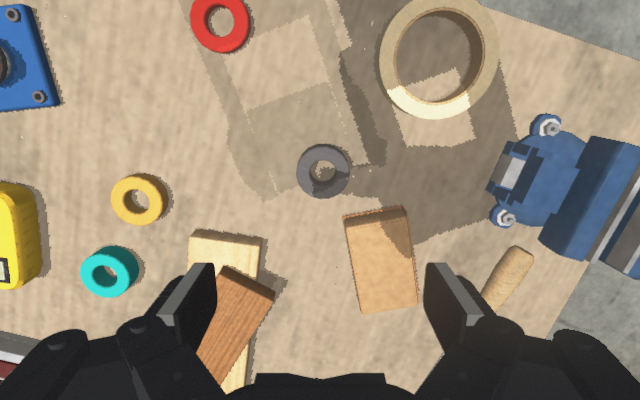

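The grey ring sits at (323,171), with the fingers' closing line clear of the sanding block (top edge at row 207). Brass is at (139,199) and red at (220,22).

```bash
cat >> h.py <<'E'
SP={"thick":(lambda h:(h[...,1]<70)&(h[...,2]<140)&(h[...,2]>50),.022),
"mid":(lambda h:(abs(h[...,0]-22)<7)&(h[...,1]>140),.017),
"thin":(lambda h:((h[...,0]<6)|(h[...,0]>172))&(h[...,1]>140),.012)}
def ring(n,view,near,z0=0):
    im,K,Rw,C,s=view;m,th=SP[n];b,st,c=blob(m(hsv(im)),near,80)
    cs,_=cv2.findContours(b.astype(np.uint8),0,1);p=cv2.convexHull(max(cs,key=cv2.contourArea))
    f=np.zeros(b.shape,np.uint8);cv2.fillConvexPoly(f,p,1);M=cv2.moments(f,True);ct=[M["m10"]/M["m00"],M["m01"]/M["m00"]]
    P=cast(ct,z0+th/2,K,Rw,C)[0];Q=cast(p.reshape(-1,2),z0+th/2,K,Rw,C)
    print(n,"px",np.round(ct,1),"xyz",P.round(4),"extent",np.ptp(Q,0)[:2].round(3));return P
E
python3 - <<'E'
from h import *
v=cam("wrist")
P=ring("thick",v,(323,171));ring("mid",v,(139,199));ring("thin",v,(220,22))
delta(P[0],P[1],.002,107)
E
```

```text
thick px [413.  125.3] xyz [0.4628 0.5044 0.011 ] extent [0.207 0.216]
mid px [136.7 199.7] xyz [0.6092 0.2705 0.0085] extent [0.053 0.051]
thin px [219.2  23.8] xyz [0.4308 0.3146 0.006 ] extent [0.045 0.05 ]
pos [0.5293 0.4348 0.2015] shift cm [ 4.34  8.59 19.95] shift after turn [ 4.32  8.6  19.95] turn [ 0.02  0.   -0.1 ] F [-0.57 -0.08 -0.17] t 2.3 w 0.999 g 0.0
```

```bash
python3 - <<'E'
from h import *
im=cv2.imread("pics/w1.png");h=hsv(im);print([h[r,c].tolist() for r,c in((171,303),(155,323),(190,323),(171,343),(150,365),(180,375))])
v=cam("wrist")
for s in(25,35,45):
    SP["thick"]=(lambda h,s=s:(h[...,1]<s)&(h[...,2]<140)&(h[...,2]>40),.022)
    P=ring("thick",v,(323,171))
delta(P[0],P[1],.002,107)
E
```

```text
[[5, 12, 123], [9, 14, 127], [11, 23, 88], [9, 16, 113], [17, 65, 134], [17, 59, 130]]
thick px [321.5 171.8] xyz [0.5289 0.4369 0.011 ] extent [0.051 0.05 ]
thick px [321.5 171.1] xyz [0.5283 0.4367 0.011 ] extent [0.052 0.05 ]
thick px [321.5 171.1] xyz [0.5282 0.4367 0.011 ] extent [0.052 0.051]
pos [0.5291 0.4349 0.2017] shift cm [ 0.04  0.19 19.97] shift after turn [ 0.04  0.2  19.97] turn [ 0.02  0.02 -0.09] F [-0.35 -0.57  0.85] t 2.35 w 0.995 g 0.0
```

```bash
sed -i 's/h\[...,1\]<70)&(h\[...,2\]<140)/h[...,1]<35)\&(h[...,2]<140)/' h.py; python3 -m handwheel '[[[0,0.2,2.5,0,0,0,1],[0,0,3,0,0,0,1],[0,0,3,0,0,0,1],[0,0,3,0,0,0,1],[0,0,3,0,0,0,1],[0,0,2.4,0,0,0,1],[0,0,1.5,0,0,0,1],[0,0,0.8,0,0,0,1],[0,0,0.6,0,0,0,1],[0,0,0.2,0,0,0,1],[0,0,0,0,0,0,1]]]' 100; python3 -c "
from h import *
delta(.5287,.4368,.000,107)"
```

```text
t: 3.45
ee_pos: [0.5298, 0.4366, 0.0022]
tcp_rot: [-0.147, 0.989, 0.0, 0.001]
contact_force: [0.5, -0.1, -0.0]
grip_width: 0.996
gripper_force: 0.0
pos [0.5298 0.4366 0.0022] shift cm [0.09 0.05 0.22] shift after turn [0.09 0.05 0.22] turn [ 0.03  0.07 -0.15] F [ 0.46 -0.09 -0.  ] t 3.45 w 0.996 g 0.0
```

```bash
python3 -m handwheel '[[[0.1,0,0.1,0,0,0,0.8],[0,0,0,0,0,0,0.6],[0,0,0,0,0,0,0.4],[0,0,0,0,0,0,0.3],[0,0,0,0,0,0,0],[0,0,0,0,0,0,0],[0,0,0,0,0,0,0],[0,0,0,0,0,0,0]]]' 100;  python3 -c "
from h import *
delta(.5287,.4368,.000,107)"
```

```text
t: 4.25
ee_pos: [0.529, 0.4365, 0.0018]
tcp_rot: [-0.147, 0.989, 0.001, 0.001]
contact_force: [0.4, -1.1, 4.6]
grip_width: 0.552
gripper_force: 103.0
pos [0.529  0.4365 0.0018] shift cm [0.02 0.04 0.18] shift after turn [0.02 0.04 0.18] turn [ 0.05  0.12 -0.15] F [ 0.4  -1.09  4.57] t 4.25 w 0.552 g 103.0
```

```bash
python3 -m handwheel '[[[0,0,-1,0,0,0,0],[0,0,-2,0,0,0,0],[0,0,-3,0,0,0,0],[0,0,-3,0,0,0,0],[0,0,-3,0,0,0,0],[0,0,-3,0,0,0,0],[0,0,-2.8,0,0,0,0],[0.8,-2.4,-2,0,0,0,0],[0.9,-2.6,0,0,0,0,0],[0.9,-2.6,0,0,0,0,0],[0.9,-2.6,0,0,0,0,0],[0.9,-2.6,0,0,0,0,0],[0.9,-2.6,0,0,0,0,0],[0.9,-2.6,0,0,0,0,0],[0.9,-2.6,0,0,0,0,0],[0.9,-2.6,0,0,0,0,0],[0.9,-2.6,0,0,0,0,0],[0.9,-2.6,0,0,0,0,0],[0.3,-0.6,0,0,0,0,0],[0,0,0,0,0,0,0]]]' 100; python3 -c "
from h import *
v=cam('wrist');im,K,Rw,C,s=v;cv2.imwrite('pics/w2.png',im)
print(proj([[.519,.132,.012],[.517,.13,.088],s['ee_pos']],K,Rw,C).round(1))
delta(.517,.130,.20,107)"
```

```text
t: 6.25
ee_pos: [0.5157, 0.1286, 0.1986]
tcp_rot: [-0.146, 0.989, 0.0, 0.0]
contact_force: [-0.3, 0.2, -1.6]
grip_width: 0.551
gripper_force: 102.8
[[321.8 176.6]
 [320.5 197.5]
 [318.8 266.3]]
pos [0.5157 0.1294 0.1985] shift cm [-0.14  0.02 -0.15] shift after turn [-0.14  0.02 -0.15] turn [ 0.03  0.01 -0.18] F [-0.09  0.44 -0.54] t 6.3 w 0.556 g 102.8
```

View pics/w2.png

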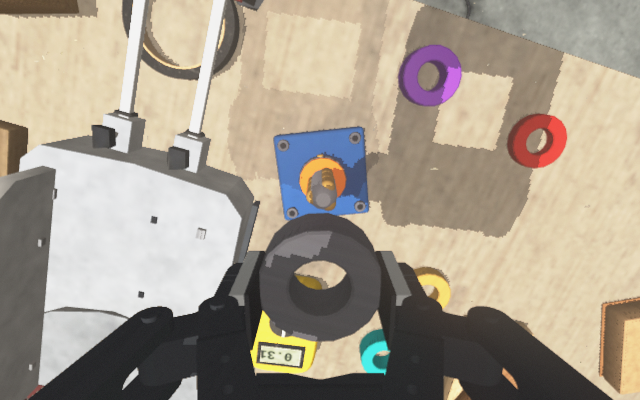

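The held ring is at (320,277). The blue base's bolts are at about (283,146), (355,138), (361,207) and (292,213), with the shaft rising towards (325,200). The saw's foot lies left at about column 245, so I'll turn the fingers away from it.

```bash
python3 - <<'E'
from h import *
v=cam("wrist");im,K,Rw,C,s=v
h=hsv(im);b,_,_=blob((abs(h[...,0]-110)<12)&(h[...,1]>110),(300,160),80)
cs,_=cv2.findContours(b.astype(np.uint8),0,1);p=cv2.convexHull(max(cs,key=len)).reshape(-1,2)
P=cast(p,.012,K,Rw,C)[:,:2].astype(np.float32);r=cv2.minAreaRect(P);print("base",np.round(r[0],4),np.round(r[1],4),r[2], "bolts",cast([322.75,176],.013,K,Rw,C).round(4))
b,st,c=blob((abs(h[...,0]-16)<5)&(h[...,1]>170),(322,175),80)
print("washer",st,c,cast([st[0]+st[2]/2,180],.028,K,Rw,C).round(4))
c=cv2.resize(im[120:230,260:380],None,fx=6,fy=5.4,interpolation=cv2.INTER_CUBIC);cv2.imwrite("pics/c2.png",c)
E
```

```text
base [0.5176 0.1319] [0.0823 0.0818] 22.6247501373291 bolts [[0.5179 0.1335 0.013 ]]Traceback (most recent call last):
  File "<stdin>", line 6, in <module>
  File "h.py", line 20, in blob
    k=min((i for i in range(1,n) if st[i,4]>=minA),key=lambda i:np.hypot(*(c[i]-near)))
ValueError: min() iterable argument is empty
```

```bash
python3 - <<'E'
import cv2
im=cv2.imread("pics/w2.png");cv2.imwrite("pics/c2.png",cv2.resize(im[120:230,260:380],None,fx=6,fy=5.4,interpolation=cv2.INTER_CUBIC))
E
```

```text
(no output)
```

View pics/c2.png

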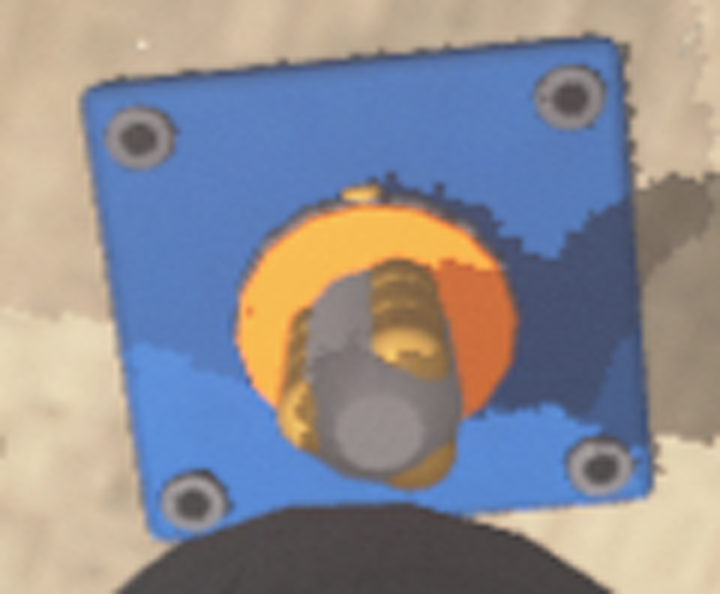

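The crop shows the tip disc at (380,432), which is full-frame (323.3,200.0). The bolts' mean is full-frame (322.5,175.7).

```bash
python3 - <<'E'
from h import *
v=cam("wrist");im,K,Rw,C,s=v
print("bolts",cast([322.5,175.7],.013,K,Rw,C).round(4),"tip",cast([323.3,200],.088,K,Rw,C).round(4))
h=hsv(im);m=(h[...,1]<30)&(h[...,2]<140)&(h[...,2]>30);m[:215]=0;m[345:]=0
# held ring: top-rim width per pixel rows and bore
g=(np.hypot(np.arange(640)[None]-320,np.arange(400)[:,None]-275)<75)
b=((h[...,1]>60)|(h[...,2]>150))&g
n,l,st,c=cv2.connectedComponentsWithStats(b.astype(np.uint8));print([(st[i].tolist(),c[i].round(1).tolist()) for i in range(1,n) if st[i,4]>150])
print("ring expected",proj(np.array(s["ee_pos"])+[[0,0,.0],[0,0,.02]],K,Rw,C).round(1))
delta(.5177,.1325,.130,82)
E
```

```text
bolts [[0.5177 0.1337 0.013 ]] tip [[0.5183 0.1339 0.088 ]]
[([250, 201, 141, 50, 2021], [321.3, 223.9]), ([294, 261, 52, 29, 1029], [319.7, 274.2]), ([260, 310, 120, 40, 1085], [324.0, 335.5])]
ring expected [[318.8 266.3]
 [318.6 290.6]]
pos [0.5158 0.1301 0.1983] shift cm [-0.26  0.17  6.83] shift after turn [-0.16  0.27  6.83] turn [ 0.03 -0.   24.9 ] F [ 0.47  0.77 -2.02] t 6.4 w 0.553 g 102.8
```

```bash
python3 - <<'E'
from h import *
v=cam("wrist");im,K,Rw,C,s=v
X=Ro.from_quat(s["tcp_rot"]).as_matrix()[:,0];e=np.array(s["ee_pos"])
for q in((.0125,.020),(-.0125,-.002),(.025,.020),(-.025,.020)):print(q,proj(e+q[0]*X+[0,0,q[1]],K,Rw,C).round(1))
h=hsv(im);print("col 320 rows 205-235 V/S",[(r,h[r,320,1],h[r,320,2]) for r in range(208,228,2)],[(r,h[r,320,1],h[r,320,2]) for r in range(256,296,3)],[(r,h[r,320,1],h[r,320,2]) for r in range(324,348,3)])
delta(.5183,.1339,.130,82)
E
```

```text
(0.0125, 0.02) [[318.6 261.8]]
(-0.0125, -0.002) [[318.8 288.6]]
(0.025, 0.02) [[318.5 231.4]]
(-0.025, 0.02) [[318.7 343.9]]
col 320 rows 205-235 V/S [(208, np.int64(61), np.int64(134)), (210, np.int64(147), np.int64(210)), (212, np.int64(138), np.int64(192)), (214, np.int64(23), np.int64(78)), (216, np.int64(20), np.int64(78)), (218, np.int64(19), np.int64(79)), (220, np.int64(19), np.int64(79)), (222, np.int64(20), np.int64(76)), (224, np.int64(17), np.int64(74)), (226, np.int64(21), np.int64(73))] [(256, np.int64(6), np.int64(82)), (259, np.int64(9), np.int64(82)), (262, np.int64(59), np.int64(213)), (265, np.int64(62), np.int64(210)), (268, np.int64(61), np.int64(204)), (271, np.int64(61), np.int64(198)), (274, np.int64(63), np.int64(213)), (277, np.int64(62), np.int64(197)), (280, np.int64(60), np.int64(148)), (283, np.int64(60), np.int64(145)), (286, np.int64(75), np.int64(130)), (289, np.int64(81), np.int64(94)), (292, np.int64(19), np.int64(68)), (295, np.int64(11), np.int64(67))] [(324, np.int64(7), np.int64(78)), (327, np.int64(13), np.int64(80)), (330, np.int64(13), np.int64(79)), (333, np.int64(13), np.int64(81)), (336, np.int64(6), np.int64(80)), (339, np.int64(13), np.int64(80)), (342, np.int64(60), np.int64(217)), (345, np.int64(58), np.int64(226))]
pos [0.5158 0.1301 0.1983] shift cm [-0.35  0.28  6.83] shift after turn [-0.2   0.41  6.83] turn [ 2.000e-02 -1.000e-02  2.492e+01] F [-0.16 -0.25 -0.56] t 6.45 w 0.551 g 102.8
```

```bash
python3 -m handwheel '[[[0,0,0,0,0,6,0],[0,0,0,0,0,6.5,0],[0,0,0,0,0,6.5,0],[0,0,0,0,0,6,0],[-0.2,0.4,1.5,0,0,0,0],[0,0,2.5,0,0,0,0],[0,0,2,0,0,0,0],[0,0,0.8,0,0,0,0],[0,0,0,0,0,0,0],[0,0,0,0,0,0,0],[0,0,0,0,0,0,0]]]' 100; python3 -c "
from h import *
delta(.5183,.1339,.1,82)"
```

```text
t: 7.55
ee_pos: [0.5191, 0.1331, 0.1316]
tcp_rot: [0.071, 0.997, 0.0, 0.001]
contact_force: [-0.3, 0.6, -0.9]
grip_width: 0.552
gripper_force: 102.8
pos [0.5191 0.1331 0.1316] shift cm [0.09 0.07 3.16] shift after turn [0.09 0.07 3.16] turn [ 0.05  0.12 -0.11] F [-0.31  0.57 -0.93] t 7.55 w 0.552 g 102.8
```

```bash
python3 -m handwheel '[[[0.05,0.05,1,0,0,0,0],[0,0,1.2,0,0,0,0],[0,0,1,0,0,0,0],[0,0,0.5,0,0,0,0],[0,0,0.3,0,0,0,0],[0,0,0.3,0,0,0,0],[0,0,0.2,0,0,0,0],[0,0,0,0,0,0,0]]]' 100; python3 -c "
from h import *
delta(.5183,.1339,.1,82)"
```

```text
t: 8.35
ee_pos: [0.518, 0.1334, 0.0852]
tcp_rot: [0.071, 0.997, 0.0, -0.0]
contact_force: [-0.5, -0.7, -1.2]
grip_width: 0.551
gripper_force: 102.8
pos [0.518  0.1334 0.0852] shift cm [-0.03  0.05 -1.48] shift after turn [-0.03  0.05 -1.48] turn [ 0.01 -0.   -0.15] F [-0.49 -0.74 -1.21] t 8.35 w 0.551 g 102.8
```

```bash
python3 -m handwheel '[[[0,0.03,0.3,0,0,0,0],[0,0,0.3,0,0,0,0],[0,0,0.2,0,0,0,0],[0,0,0.2,0,0,0,0],[0,0,0.1,0,0,0,0],[0,0,0,0,0,0,0]]]' 100; python3 -m handwheel '[[[0,0,0.2,0,0,0,0],[0,0,0.2,0,0,0,0],[0,0,0,0,0,0,0]]]' 100;python3 -c "
from h import *
delta(.5183,.1339,.1,82)"
```

```text
t: 8.95
ee_pos: [0.5181, 0.1333, 0.0742]
tcp_rot: [0.071, 0.997, -0.0, 0.0]
contact_force: [1.6, -3.8, -0.3]
grip_width: 0.552
gripper_force: 103.0
t: 9.25
ee_pos: [0.5183, 0.1333, 0.0703]
tcp_rot: [0.071, 0.997, -0.0, 0.0]
contact_force: [1.8, -4.8, -0.2]
grip_width: 0.55
gripper_force: 103.1
pos [0.5183 0.1333 0.0703] shift cm [ 0.    0.05 -2.97] shift after turn [ 0.    0.06 -2.97] turn [-0.02  0.04 -0.16] F [ 1.78 -4.8  -0.19] t 9.25 w 0.55 g 103.1
```

```bash
python3 -m handwheel '[[[-0.02,-0.05,0,0,0,0,0],[0,0,0,0,0,0,0]]]' 100; python3 -m handwheel '[[[0,0,0.2,0,0,0,0],[0,0,0.2,0,0,0,0],[0,0,0,0,0,0,0]]]' 100;python3 -c "
from h import *
delta(.5183,.1339,.1,82)"
```

```text
t: 9.45
ee_pos: [0.5182, 0.1333, 0.0702]
tcp_rot: [0.071, 0.997, 0.0, 0.0]
contact_force: [1.1, -2.2, 0.7]
grip_width: 0.552
gripper_force: 103.1
t: 9.75
ee_pos: [0.518, 0.1332, 0.0658]
tcp_rot: [0.071, 0.997, 0.0, -0.0]
contact_force: [2.5, -2.6, -1.3]
grip_width: 0.551
gripper_force: 102.9
pos [0.518  0.1332 0.0658] shift cm [-0.02  0.07 -3.42] shift after turn [-0.02  0.07 -3.42] turn [ 0.   -0.02 -0.15] F [ 2.49 -2.62 -1.28] t 9.75 w 0.551 g 102.9
```

```bash
python3 -m handwheel '[[[-0.03,-0.04,0.2,0,0,0,0],[0,0,0.2,0,0,0,0],[0,0,0.2,0,0,0,0]]]' 100; python3 -m handwheel '[[[0,0,0.2,0,0,0,0],[0,0,0.2,0,0,0,0],[0,0,0.2,0,0,0,0]]]' 100;python3 -m handwheel '[[[0,0,0.2,0,0,0,0],[0,0,0.2,0,0,0,0],[0,0,0.2,0,0,0,0]]]' 100
```

```text
t: 10.05
ee_pos: [0.5183, 0.1327, 0.0602]
tcp_rot: [0.071, 0.997, 0.0, -0.0]
contact_force: [-0.5, -2.8, 2.3]
grip_width: 0.553
gripper_force: 103.1
t: 10.35
ee_pos: [0.5183, 0.1327, 0.0542]
tcp_rot: [0.071, 0.997, 0.0, -0.0]
contact_force: [-1.3, -3.0, 2.1]
grip_width: 0.552
gripper_force: 103.1
t: 10.65
ee_pos: [0.5184, 0.1327, 0.0481]
tcp_rot: [0.071, 0.997, 0.0, -0.0]
contact_force: [-0.7, -2.5, 2.0]
grip_width: 0.55
gripper_force: 103.1
```

```bash
python3 -m handwheel '[[[0,-0.03,0.2,0,0,0,0],[0,0,0.2,0,0,0,0],[0,0,0.2,0,0,0,0]]]' 100; python3 -m handwheel '[[[0,0,0.2,0,0,0,0],[0,0,0.1,0,0,0,0],[0,0,0.1,0,0,0,0]]]' 100;for i in 1; do python3 -m handwheel '[[[0,0,0.1,0,0,0,0],[0,0,0,0,0,0,0]]]' 100 | grep -E "pos|force"; done
```

```text
t: 10.95
ee_pos: [0.5184, 0.1324, 0.0422]
tcp_rot: [0.071, 0.997, 0.0, 0.0]
contact_force: [-0.4, -3.8, 2.7]
grip_width: 0.551
gripper_force: 103.2
t: 11.25
ee_pos: [0.5184, 0.1325, 0.0383]
tcp_rot: [0.071, 0.997, 0.0, 0.0]
contact_force: [0.0, -3.3, 3.0]
grip_width: 0.55
gripper_force: 103.2
ee_pos: [0.5183, 0.1325, 0.0372]
contact_force: [0.6, -2.5, 1.5]
gripper_force: 103.2
```

```bash
python3 -m handwheel '[[[0,0,0.1,0,0,0,0],[0,0,0,0,0,0,0]]]' 100 | grep -E "pos|force:"; python3 -m handwheel '[[[0,0,0.1,0,0,0,0],[0,0,0,0,0,0,0]]]' 100 | grep -E "pos|force:"; 
```

```text
ee_pos: [0.5184, 0.1325, 0.0362]
contact_force: [0.5, -1.2, 1.4]
gripper_force: 103.2
ee_pos: [0.5184, 0.1325, 0.0352]
contact_force: [0.1, -1.7, 1.9]
gripper_force: 103.2
```

```bash
cat > ok.sh <<'E'
# print pose and force; fail once the upward force passes $1
awk -v m=$1 '/^t:|ee_pos|contact/{gsub(/[\[\],]/,"");printf "%s ",$0} /contact/{f=$4} END{print "";exit !(f<m)}'
E
python3 -m handwheel '[[[0,0,0.1,0,0,0,0],[0,0,0,0,0,0,0]]]' 100 | sh ok.sh 6 && python3 -m handwheel '[[[0,0,0.1,0,0,0,0],[0,0,0,0,0,0,0]]]' 100 | sh ok.sh 6 && python3 -m handwheel '[[[0,0,0.1,0,0,0,0],[0,0,0,0,0,0,0]]]' 100 | sh ok.sh 6 && python3 -m handwheel '[[[0,0,0.1,0,0,0,0],[0,0,0,0,0,0,0]]]' 100 | sh ok.sh 6 && python3 -m handwheel '[[[0,0,0.1,0,0,0,0],[0,0,0,0,0,0,0]]]' 100 | sh ok.sh 6 && python3 -m handwheel '[[[0,0,0.1,0,0,0,0],[0,0,0,0,0,0,0]]]' 100 | sh ok.sh 6 && python3 -m handwheel '[[[0,0,0.1,0,0,0,0],[0,0,0,0,0,0,0]]]' 100 | sh ok.sh 6 && python3 -m handwheel '[[[0,0,0.1,0,0,0,0],[0,0,0,0,0,0,0]]]' 100 | sh ok.sh 6
```

```text
t: 12.05 ee_pos: 0.5184 0.1324 0.0342 contact_force: 0.4 -2.3 1.6 
t: 12.25 ee_pos: 0.5183 0.1324 0.0332 contact_force: 1.4 -2.0 1.7 
t: 12.45 ee_pos: 0.5184 0.1325 0.0326 contact_force: -0.6 -2.0 3.9 
t: 12.65 ee_pos: 0.5185 0.1325 0.0323 contact_force: -3.2 -3.3 9.6
```

```bash
python3 -m handwheel '[[[0,0,0.07,0,0,0,0],[0,0,0,0,0,0,0]]]' 100 | sh ok.sh 15.5 && python3 -m handwheel '[[[0,0,0.03,0,0,0,0],[0,0,0,0,0,0,0]]]' 100 | sh ok.sh 15.5 && python3 -m handwheel '[[[0,0,0.03,0,0,0,0],[0,0,0,0,0,0,0]]]' 100 | sh ok.sh 15.5 && python3 -m handwheel '[[[0,0,0.02,0,0,0,0],[0,0,0,0,0,0,0]]]' 100 | sh ok.sh 15.5
```

```text
t: 12.85 ee_pos: 0.5185 0.1325 0.0322 contact_force: -5.8 -3.1 14.0 
t: 13.05 ee_pos: 0.5186 0.1325 0.0321 contact_force: -6.5 -3.3 15.4 
t: 13.25 ee_pos: 0.5186 0.1325 0.0321 contact_force: -7.5 -3.9 16.2
```

```bash
python3 -m handwheel '[[[0.06,-0.03,0.02,0,0,0,0],[0,0,0,0,0,0,0]]]' 100 | sh ok.sh 17.5;python3 -m handwheel '[[[0,0,0,0,0,0,0],[0,0,0,0,0,0,0]]]' 100 | sh ok.sh 17.5
```

```text
t: 13.45 ee_pos: 0.5185 0.1325 0.0321 contact_force: -3.8 -3.0 16.1 
t: 13.65 ee_pos: 0.5185 0.1325 0.0321 contact_force: -5.0 -2.9 16.2
```

```bash
python3 -m handwheel '[[[0.04,-0.02,0.03,0,0,0,0],[0,0,0,0,0,0,0],[0,0,0,0,0,0,0]]]' 100 | sh ok.sh 18;python3 -m handwheel '[[[0,0,0,0,0,0,0],[0,0,0,0,0,0,0],[0,0,0,0,0,0,0],[0,0,0,0,0,0,0]]]' 100 | sh ok.sh 17.5
```

```text
t: 13.95 ee_pos: 0.5185 0.1324 0.0321 contact_force: -3.3 -2.5 16.8 
t: 14.35 ee_pos: 0.5185 0.1324 0.0321 contact_force: -3.9 -1.4 15.6
```

```bash
python3 -m handwheel '[[[0,0,0.03,0,0,0,0],[0,0,0,0,0,0,0],[0,0,0,0,0,0,0],[0,0,0,0,0,0,0],[0,0,0,0,0,0,0]]]' 100 | sh ok.sh 18;python3 -c "
from h import *
delta(.5183,.1339,.1,82)
f=np.array([sense()['contact_force'] for _ in range(5)]);print(f.mean(0))"
```

```text
t: 14.85 ee_pos: 0.5185 0.1324 0.032 contact_force: -4.3 -2.3 18.2 
pos [0.5185 0.1324 0.032 ] shift cm [ 0.02  0.15 -6.8 ] shift after turn [ 0.04  0.14 -6.8 ] turn [ 0.07  0.19 -0.14] F [-4.27 -2.31 18.17] t 14.85 w 0.548 g 104.8
[-4.27426801 -2.30696153 18.16646108]
```

```bash
python3 -m handwheel '[[[0,0,0,0,0,0,0],[0,0,0,0,0,0,0.65],[0,0,0,0,0,0,0.75],[0,0,0,0,0,0,0.75],[0,0,-0.5,0,0,0,0.75],[0,0,-1.5,0,0,0,0.75],[0,0,-3,0,0,0,0.75],[0,0,-3,0,0,0,0.8],[0,0,-3,0,0,-6,1],[0,0,-3,0,0,-6,1],[0,0,-3,0,0,-6,1],[0,0,-0.5,0,0,-6,1],[0,0,0,0,0,0,1],[0,0,0,0,0,0,1]]]' 100; python3 -c "
from h import *
v=cam('wrist');im,K,Rw,C,s=v;cv2.imwrite('pics/w3.png',im)
h=hsv(im);b,_,_=blob((abs(h[...,0]-110)<12)&(h[...,1]>110),(300,160),80)
print(proj([.5183,.133,.053],K,Rw,C),proj([.5183,.133,.088],K,Rw,C))
delta(.6092,.2705,.2,107)"
```

```text
t: 16.25
ee_pos: [0.517, 0.132, 0.2043]
tcp_rot: [-0.137, 0.991, 0.0, -0.0]
contact_force: [-0.4, -0.3, -1.0]
grip_width: 1.001
gripper_force: 0.0
[[319.94181798 183.4721707 ]] [[319.95939675 195.16713511]]
pos [0.5169 0.132  0.2036] shift cm [-12.64  10.83   0.35] shift after turn [-12.88  10.55   0.36] turn [ 0.01 -0.07 -1.29] F [ 0.69  0.12 -0.95] t 16.3 w 1.002 g 0.0
```

View pics/w3.png

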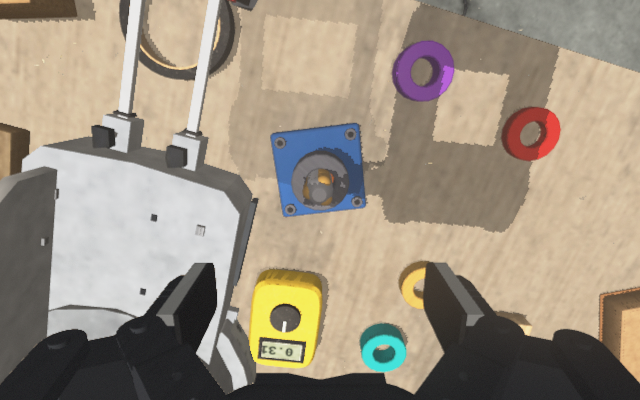

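The thick spacer is on the arbor at (321,180), level within its plate. Brass shows at (415,287) and red at (531,133). Next is the brass one.

```bash
python3 -m handwheel '[[[-2,1.8,0,0,0,0,1],[-2.2,1.8,0,0,0,0,1],[-2.2,1.8,0,0,0,0,1],[-2.2,1.8,0,0,0,0,1],[-2.2,1.8,0.3,0,0,0,1],[-1.8,1.8,0,0,0,0,1],[0,0,0,0,0,0,1],[0,0,0,0,0,0,1]]]' 100 | sh ok.sh 20; python3 -c "
from h import *
v=cam('wrist');P=ring('mid',v,(321,172))
delta(P[0],P[1],.0,107)"
```

```text
t: 17.1 ee_pos: 0.6086 0.2703 0.1997 contact_force: -0.3 0.2 -0.4 
mid px [322.1 172.2] xyz [0.6082 0.2729 0.0085] extent [0.049 0.048]
pos [0.6086 0.2699 0.2004] shift cm [-0.08  0.31 20.04] shift after turn [-0.05  0.31 20.04] turn [-0.02 -0.1  -1.22] F [ 0.15 -1.    0.51] t 17.15 w 1.002 g 0.0
```

```bash
python3 -m handwheel '[[[-0.06,0.3,2.5,0,0,0,1],[0,0,3,0,0,0,1],[0,0,3,0,0,0,1],[0,0,3,0,0,0,1],[0,0,3,0,0,0,0.9],[0,0,2.4,0,0,0,0.85],[0,0,1.5,0,0,0,0.8],[0,0,0.8,0,0,0,0.75],[0,0,0.5,0,0,0,0.75],[0,0,0.1,0,0,0,0.75],[0,0,0,0,0,0,0.75]]]' 100; python3 -c "
from h import *
delta(.6084,.2729,.002,107)"
```

```text
t: 18.25
ee_pos: [0.6093, 0.2736, 0.0044]
tcp_rot: [-0.138, 0.99, 0.0, 0.001]
contact_force: [-0.7, 0.9, -0.2]
grip_width: 0.751
gripper_force: 0.0
pos [0.6093 0.2736 0.0044] shift cm [ 0.11 -0.04  0.24] shift after turn [ 0.11 -0.04  0.24] turn [ 0.01  0.1  -1.16] F [-0.66  0.85 -0.19] t 18.25 w 0.751 g 0.0
```

```bash
python3 -m handwheel '[[[0.1,0,0.2,0,0,0,0.75],[0,0,0,0,0,0,0.4],[0,0,0,0,0,0,0.2],[0,0,0,0,0,0,0],[0,0,0,0,0,0,0],[0,0,0,0,0,0,0],[0,0,0,0,0,0,0]]]' 100;  python3 -c "
from h import *
delta(.5185,.1325,.20,107)"
```

```text
t: 18.95
ee_pos: [0.6084, 0.2734, 0.0027]
tcp_rot: [-0.138, 0.99, 0.0, 0.001]
contact_force: [-1.7, -0.4, 5.5]
grip_width: 0.544
gripper_force: 102.1
pos [0.6084 0.2734 0.0027] shift cm [ 12.46 -11.1  -19.76] shift after turn [ 12.71 -10.85 -19.73] turn [ 0.01  0.11 -1.15] F [-1.69 -0.45  5.54] t 18.95 w 0.544 g 102.1
```

```bash
python3 -m handwheel '[[[0,0,-1,0,0,0,0],[0,0,-2,0,0,0,0],[0,0,-3,0,0,0,0],[0,0,-3,0,0,0,0],[0,0,-3,0,0,0,0],[1,-0.9,-3,0,0,0,0],[2,-1.8,-2.7,0,0,0,0],[2.3,-2,-2,0,0,0,0],[2.3,-2,0,0,0,0,0],[2.3,-2,0,0,0,0,0],[2,-2,0,0,0,0,0],[0.5,-0.4,0,0,0,0,0],[0,0,0,0,0,6,0],[0,0,0,0,0,6,0],[0,0,0,0,0,6,0],[0,0,0,0,0,6,0],[0,0,0,0,0,0,0],[0,0,0,0,0,0,0]]]' 100 | sh ok.sh 20; python3 - <<'E'
from h import *
v=cam("wrist");im,K,Rw,C,s=v;cv2.imwrite('pics/w4.png',im)
X=Ro.from_quat(s["tcp_rot"]).as_matrix()[:,0];e=np.array(s["ee_pos"])
for q in((.0125,.0145),(-.0125,-.0025),(-.025,.0145)):print(q,proj(e+q[0]*X+[0,0,q[1]],K,Rw,C).round(1))
h=hsv(im);g=(np.hypot(np.arange(640)[None]-320,np.arange(400)[:,None]-275)<75)
b=(abs(h[...,0]-22)<8)&(h[...,1]>130)
print("col320",[r for r in range(200,380) if b[r,320]!=b[r-1,320]],"row276",[c for c in range(230,410) if b[276,c]!=b[276,c-1]])
delta(.5185,.1327,.115,82)
E
```

```text
t: 20.75 ee_pos: 0.5189 0.1329 0.1983 contact_force: -1.0 -0.0 -1.0 
(0.0125, 0.0145) [[318.5 255.9]]
(-0.0125, -0.0025) [[318.8 288.5]]
(-0.025, 0.0145) [[318.7 335.5]]
col320 [225, 254, 279, 351] row276 [263, 296, 328, 377]
pos [0.5189 0.1328 0.1983] shift cm [ 0.04 -0.02  8.33] shift after turn [ 0.04 -0.01  8.33] turn [0.01 0.   0.01] F [ 0.62  0.45 -1.06] t 20.8 w 0.541 g 102.5
```

```bash
python3 -m handwheel '[[[0,0,1.5,0,0,0,0],[0,0,2.5,0,0,0,0],[0,0,2.5,0,0,0,0],[0,0,2,0,0,0,0],[0,0,1.2,0,0,0,0],[0,0,0.5,0,0,0,0],[0,0,0.3,0,0,0,0],[0,0,0,0,0,0,0],[0,0,0,0,0,0,0]]]' 100 | sh ok.sh 5 && python3 -m handwheel '[[[0,0,0.3,0,0,0,0],[0,0,0.2,0,0,0,0],[0,0,0.2,0,0,0,0],[0,0,0,0,0,0,0]]]' 100 | sh ok.sh 5 && python3 -m handwheel '[[[0,0,0.2,0,0,0,0],[0,0,0.2,0,0,0,0],[0,0,0,0,0,0,0]]]' 100 | sh ok.sh 5
```

```text
t: 21.7 ee_pos: 0.5194 0.1326 0.0942 contact_force: -0.6 -0.3 -1.4 
t: 22.1 ee_pos: 0.5186 0.1325 0.0858 contact_force: -0.7 -0.2 -1.0 
t: 22.4 ee_pos: 0.5185 0.1324 0.0818 contact_force: -0.7 -0.8 -1.0
```

```bash
python3 -m handwheel '[[[0,0,0.2,0,0,0,0],[0,0,0.2,0,0,0,0],[0,0,0.2,0,0,0,0],[0,0,0,0,0,0,0]]]' 100 | sh ok.sh 7 && python3 -m handwheel '[[[0,0,0.2,0,0,0,0],[0,0,0.1,0,0,0,0],[0,0,0,0,0,0,0]]]' 100 | sh ok.sh 7 && python3 -m handwheel '[[[0,0,0.2,0,0,0,0],[0,0,0.1,0,0,0,0],[0,0,0,0,0,0,0]]]' 100 | sh ok.sh 7 && python3 -m handwheel '[[[0,0,0.2,0,0,0,0],[0,0,0.1,0,0,0,0],[0,0,0,0,0,0,0]]]' 100 | sh ok.sh 7
```

```text
t: 22.8 ee_pos: 0.5186 0.1324 0.0758 contact_force: -0.2 -1.3 -2.1 
t: 23.1 ee_pos: 0.5187 0.1325 0.073 contact_force: -0.8 -1.4 -0.8 
t: 23.4 ee_pos: 0.5187 0.1325 0.07 contact_force: -0.4 -1.4 -0.9 
t: 23.7 ee_pos: 0.5187 0.1325 0.067 contact_force: -0.0 -1.2 -1.0
```

```bash
python3 -m handwheel '[[[0,0,0.2,0,0,0,0],[0,0,0.2,0,0,0,0],[0,0,0,0,0,0,0]]]' 100 | sh ok.sh 7 && python3 -m handwheel '[[[0,0,0.2,0,0,0,0],[0,0,0.1,0,0,0,0],[0,0,0,0,0,0,0]]]' 100 | sh ok.sh 7 && python3 -m handwheel '[[[0,0,0.2,0,0,0,0],[0,0,0,0,0,0,0]]]' 100 | sh ok.sh 7 && python3 -m handwheel '[[[0,0,0.1,0,0,0,0],[0,0,0,0,0,0,0]]]' 100 | sh ok.sh 7 && python3 -m handwheel '[[[0,0,0.1,0,0,0,0],[0,0,0,0,0,0,0]]]' 100 | sh ok.sh 7 && python3 -m handwheel '[[[0,0,0.1,0,0,0,0],[0,0,0,0,0,0,0]]]' 100 | sh ok.sh 7 && python3 -m handwheel '[[[0,0,0.1,0,0,0,0],[0,0,0,0,0,0,0]]]' 100 | sh ok.sh 7
```

```text
t: 24.0 ee_pos: 0.5185 0.1325 0.0627 contact_force: -0.8 -1.1 -0.7 
t: 24.3 ee_pos: 0.5187 0.1325 0.06 contact_force: -0.9 0.1 0.2 
t: 24.5 ee_pos: 0.5188 0.1325 0.058 contact_force: -1.5 -1.4 -0.3 
t: 24.7 ee_pos: 0.5188 0.1325 0.0571 contact_force: -1.6 -2.1 0.5 
t: 24.9 ee_pos: 0.5188 0.1325 0.0561 contact_force: -0.9 -1.8 1.7 
t: 25.1 ee_pos: 0.5189 0.1325 0.0555 contact_force: -2.6 -1.5 4.2 
t: 25.3 ee_pos: 0.5191 0.1325 0.0552 contact_force: -4.8 -2.4 9.7
```

```bash
python3 -m handwheel '[[[0.08,-0.02,0.08,0,0,0,0],[0,0,0,0,0,0,0]]]' 100 | sh ok.sh 16 && python3 -m handwheel '[[[0.04,0,0.03,0,0,0,0],[0,0,0,0,0,0,0]]]' 100 | sh ok.sh 16.5 && python3 -m handwheel '[[[0.02,0,0.03,0,0,0,0],[0,0,0,0,0,0,0]]]' 100 | sh ok.sh 16.5; python3 -m handwheel '[[[0,0,0,0,0,0,0],[0,0,0,0,0,0,0]]]' 100 | sh ok.sh 16.5
```

```text
t: 25.5 ee_pos: 0.519 0.1325 0.0551 contact_force: -3.6 -2.2 10.9 
t: 25.7 ee_pos: 0.519 0.1325 0.0551 contact_force: -1.6 -2.0 10.9 
t: 25.9 ee_pos: 0.519 0.1325 0.0551 contact_force: -2.9 -4.1 12.3 
t: 26.1 ee_pos: 0.519 0.1325 0.0551 contact_force: -2.9 -3.3 12.0
```

```bash
python3 -m handwheel '[[[0,0,0.08,0,0,0,0],[0,0,0,0,0,0,0]]]' 100 | sh ok.sh 16.5 && python3 -m handwheel '[[[0,0,0.05,0,0,0,0],[0,0,0,0,0,0,0]]]' 100 | sh ok.sh 17 && python3 -m handwheel '[[[0,0,0.03,0,0,0,0],[0,0,0,0,0,0,0]]]' 100 | sh ok.sh 17; python3 -m handwheel '[[[0,0,0,0,0,0,0],[0,0,0,0,0,0,0]]]' 100 | sh ok.sh 16.5
```

```text
t: 26.3 ee_pos: 0.5191 0.1325 0.0548 contact_force: -5.0 -4.2 15.0 
t: 26.5 ee_pos: 0.5191 0.1325 0.0547 contact_force: -6.5 -3.6 18.3 
t: 26.7 ee_pos: 0.5192 0.1325 0.0547 contact_force: -5.6 -3.1 18.2
```

```bash
python3 -m handwheel '[[[0,0,0,0,0,0,0],[0,0,0,0,0,0,0],[0,0,0,0,0,0,0]]]' 100 | sh ok.sh 30; python3 -m handwheel '[[[0,0,0,0,0,0,0.65],[0,0,0,0,0,0,0.75],[0,0,0,0,0,0,0.75],[0,0,-0.5,0,0,0,0.75],[0,0,-1.5,0,0,0,0.75],[0,0,-3,0,0,0,0.75],[0,0,-3,0,0,0,0.8],[0,0,-3,0,0,0,1],[1.1,1.8,-3,0,0,0,1],[1.7,2.5,-0.7,0,0,0,1],[1.7,2.5,0,0,0,0,1],[1.7,2.5,0,0,0,0,1],[1.7,2.5,0,0,0,0,1],[1.7,2.5,0,0,0,0,1],[1.6,2.5,0,0,0,0,1],[0,0,0,0,0,0,1],[0,0,0,0,0,0,1]]]' 100 | sh ok.sh 20; python3 -c "
from h import *
v=cam('wrist');cv2.imwrite('pics/w5.png',v[0]);P=ring('thin',v,(321,172))
delta(P[0],P[1],.0,82)"
```

```text
t: 27.0 ee_pos: 0.5192 0.1325 0.0547 contact_force: -6.2 -3.5 18.5 
t: 28.7 ee_pos: 0.4303 0.3149 0.1995 contact_force: -0.1 -0.3 -0.5 
thin px [319.2 170. ] xyz [0.4295 0.3149 0.006 ] extent [0.05 0.05]
pos [0.4306 0.3144 0.1993] shift cm [ 0.14  0.04 19.93] shift after turn [ 0.12  0.04 19.93] turn [ 0.02  0.05 -0.15] F [-1.4  -0.72  0.75] t 28.75 w 1.002 g 0.0
```

View pics/w5.png

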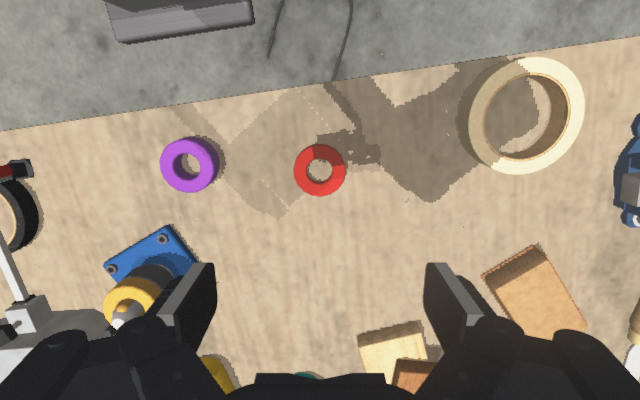

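The brass spacer sits on the arbor at (128,300). The red spacer is at (320,170) with clear room on both sides for the fingers.

```bash
python3 -m handwheel '[[[0.13,0.04,2.5,0,0,0,1],[0,0,3,0,0,0,1],[0,0,3,0,0,0,1],[0,0,3,0,0,0,1],[0,0,3,0,0,0,0.9],[0,0,2.4,0,0,0,0.85],[0,0,1.5,0,0,0,0.8],[0,0,0.8,0,0,0,0.75],[0,0,0.4,0,0,0,0.75],[0,0,0.1,0,0,0,0.75],[0,0,0,0,0,0,0.75]]]' 100; python3 -c "
from h import *
delta(.4295,.3149,.001,82)"
```

```text
t: 29.85
ee_pos: [0.4297, 0.3156, 0.0025]
tcp_rot: [0.071, 0.997, 0.001, 0.001]
contact_force: [0.3, -0.3, -0.1]
grip_width: 0.749
gripper_force: 0.0
pos [0.4297 0.3156 0.0025] shift cm [ 0.01 -0.07  0.15] shift after turn [ 0.01 -0.07  0.15] turn [ 0.07  0.08 -0.15] F [ 0.31 -0.33 -0.07] t 29.85 w 0.749 g 0.0
```

```bash
python3 -m handwheel '[[[0,-0.05,0.12,0,0,0,0.75],[0,0,0,0,0,0,0.4],[0,0,0,0,0,0,0.2],[0,0,0,0,0,0,0],[0,0,0,0,0,0,0],[0,0,0,0,0,0,0],[0,0,0,0,0,0,0]]]' 100;  python3 -c "
from h import *
delta(.5188,.1325,.20,82)"
```

```text
t: 30.55
ee_pos: [0.4296, 0.3151, 0.0019]
tcp_rot: [0.071, 0.997, 0.0, 0.001]
contact_force: [-3.2, -1.7, 8.9]
grip_width: 0.531
gripper_force: 100.8
pos [0.4296 0.3151 0.0019] shift cm [-11.44 -16.8  -19.81] shift after turn [-11.37 -16.84 -19.81] turn [ 0.06  0.08 -0.14] F [-3.24 -1.68  8.89] t 30.55 w 0.531 g 100.8
```

```bash
python3 -m handwheel '[[[0,0,-1,0,0,0,0],[0,0,-2,0,0,0,0],[0,0,-3,0,0,0,0],[0,0,-3,0,0,0,0],[0,0,-3,0,0,0,0],[-0.9,-1.3,-3,0,0,0,0],[-1.5,-2.2,-2.8,0,0,0,0],[-1.7,-2.5,-2,0,0,0,0],[-1.7,-2.5,0,0,0,0,0],[-1.7,-2.5,0,0,0,0,0],[-1.7,-2.5,0,0,0,0,0],[-1.5,-2.2,0,0,0,0,0],[-0.7,-1.1,0,0,0,0,0],[0,0,0,0,0,0,0],[0,0,0,0,0,0,0]]]' 100 | sh ok.sh 20; python3 - <<'E'
from h import *
v=cam("wrist");im,K,Rw,C,s=v;cv2.imwrite('pics/w6.png',im)
X=Ro.from_quat(s["tcp_rot"]).as_matrix()[:,0];e=np.array(s["ee_pos"])
for q in((.0125,.0105),(-.0125,-.0015),(-.025,.0105),(.025,.0105)):print(q,proj(e+q[0]*X+[0,0,q[1]],K,Rw,C).round(1))
h=hsv(im);b=SP["thin"][0](h)
print("col320",[r for r in range(200,380) if b[r,320]!=b[r-1,320]],"row268",[c for c in range(230,410) if b[268,c]!=b[268,c-1]])
delta(.5188,.1325,.115,82)
E
```

```text
t: 32.05 ee_pos: 0.5178 0.133 0.1984 contact_force: 0.8 -0.5 -0.0 
(0.0125, 0.0105) [[318.6 251.5]]
(-0.0125, -0.0015) [[318.8 289.6]]
(-0.025, 0.0105) [[318.7 329.5]]
(0.025, 0.0105) [[318.5 222.7]]
col320 [215, 250, 291, 327] row268 [266, 292, 349, 374]
pos [0.5176 0.1333 0.1984] shift cm [-0.13 -0.07  8.34] shift after turn [-0.13 -0.06  8.34] turn [ 0.03 -0.01 -0.09] F [ 0.44 -0.   -1.15] t 32.1 w 0.528 g 102.2
```

View pics/w6.png

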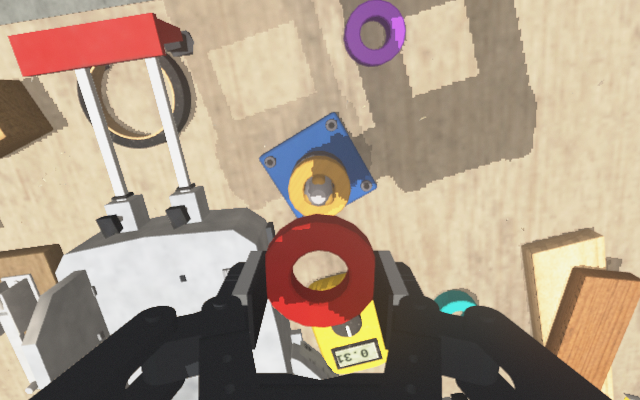

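The red ring is held level and centred at (320,270). The brass one is seated at (319,188) with the shaft tip through its bore.

```bash
python3 -m handwheel '[[[-0.1,-0.05,1.5,0,0,0,0],[0,0,2.5,0,0,0,0],[0,0,2.5,0,0,0,0],[0,0,2,0,0,0,0],[0,0,1.2,0,0,0,0],[0,0,0.4,0,0,0,0],[0,0,0.2,0,0,0,0],[0,0,0,0,0,0,0],[0,0,0,0,0,0,0]]]' 100 | sh ok.sh 5 && python3 -m handwheel '[[[0,0,0.3,0,0,0,0],[0,0,0.2,0,0,0,0],[0,0,0.2,0,0,0,0],[0,0,0,0,0,0,0]]]' 100 | sh ok.sh 5 && python3 -m handwheel '[[[0,0,0.2,0,0,0,0],[0,0,0.2,0,0,0,0],[0,0,0,0,0,0,0]]]' 100 | sh ok.sh 5 && python3 -m handwheel '[[[0,0,0.2,0,0,0,0],[0,0,0.1,0,0,0,0],[0,0,0,0,0,0,0]]]' 100 | sh ok.sh 5
```

```text
t: 33.0 ee_pos: 0.5195 0.1318 0.0963 contact_force: -0.3 -0.7 -0.2 
t: 33.4 ee_pos: 0.5188 0.1316 0.0879 contact_force: 0.1 0.3 -0.1 
t: 33.7 ee_pos: 0.5188 0.1317 0.0839 contact_force: -0.5 0.3 0.2 
t: 34.0 ee_pos: 0.5188 0.1316 0.081 contact_force: -0.9 -0.5 -0.8
```

```bash
python3 -m handwheel '[[[0,0.06,0.1,0,0,0,0],[0,0,0.1,0,0,0,0],[0,0,0.1,0,0,0,0],[0,0,0,0,0,0,0]]]' 100 | sh ok.sh 7 && python3 -m handwheel '[[[0,0,0.1,0,0,0,0],[0,0,0.1,0,0,0,0],[0,0,0,0,0,0,0]]]' 100 | sh ok.sh 7 && python3 -m handwheel '[[[0,0,0.1,0,0,0,0],[0,0,0,0,0,0,0]]]' 100 | sh ok.sh 7 && python3 -m handwheel '[[[0,0,0.1,0,0,0,0],[0,0,0,0,0,0,0]]]' 100 | sh ok.sh 7 && python3 -m handwheel '[[[0,0,0.1,0,0,0,0],[0,0,0,0,0,0,0]]]' 100 | sh ok.sh 7 && python3 -m handwheel '[[[0,0,0.1,0,0,0,0],[0,0,0,0,0,0,0]]]' 100 | sh ok.sh 7 && python3 -m handwheel '[[[0,0,0.1,0,0,0,0],[0,0,0,0,0,0,0]]]' 100 | sh ok.sh 7 && python3 -m handwheel '[[[0,0,0.1,0,0,0,0],[0,0,0,0,0,0,0]]]' 100 | sh ok.sh 7
```

```text
t: 34.4 ee_pos: 0.5188 0.1323 0.078 contact_force: -1.0 0.1 -0.9 
t: 34.7 ee_pos: 0.5189 0.1322 0.0761 contact_force: -1.5 0.6 0.3 
t: 34.9 ee_pos: 0.519 0.1323 0.0752 contact_force: -1.8 0.1 -0.7 
t: 35.1 ee_pos: 0.519 0.1323 0.0741 contact_force: -1.7 0.1 0.1 
t: 35.3 ee_pos: 0.519 0.1323 0.0732 contact_force: -1.6 -0.6 0.5 
t: 35.5 ee_pos: 0.519 0.1323 0.0721 contact_force: -2.4 -0.1 0.0 
t: 35.7 ee_pos: 0.5192 0.1323 0.0718 contact_force: -2.1 0.2 3.2 
t: 35.9 ee_pos: 0.5195 0.1323 0.0715 contact_force: -4.5 -0.9 7.6
```

```bash
python3 -m handwheel '[[[0.06,0,0.08,0,0,0,0],[0,0,0,0,0,0,0]]]' 100 | sh ok.sh 14 && python3 -m handwheel '[[[0.04,0,0.06,0,0,0,0],[0,0,0,0,0,0,0]]]' 100 | sh ok.sh 14 && python3 -m handwheel '[[[0.02,0,0.06,0,0,0,0],[0,0,0,0,0,0,0]]]' 100 | sh ok.sh 14; python3 -m handwheel '[[[0,0,0,0,0,0,0],[0,0,0,0,0,0,0]]]' 100 | sh ok.sh 16.5
```

```text
t: 36.1 ee_pos: 0.5194 0.1323 0.0714 contact_force: -4.9 -1.4 10.0 
t: 36.3 ee_pos: 0.5194 0.1324 0.0713 contact_force: -3.8 -2.2 12.4 
t: 36.5 ee_pos: 0.5195 0.1324 0.0711 contact_force: -4.1 -2.5 14.3 
t: 36.7 ee_pos: 0.5195 0.1324 0.0711 contact_force: -3.6 -1.8 14.7
```

```bash
python3 -m handwheel '[[[0,0,0.06,0,0,0,0],[0,0,0,0,0,0,0]]]' 100 | sh ok.sh 17.2 && python3 -m handwheel '[[[0,0,0.03,0,0,0,0],[0,0,0,0,0,0,0]]]' 100 | sh ok.sh 17.2 && python3 -m handwheel '[[[0,0,0.02,0,0,0,0],[0,0,0,0,0,0,0]]]' 100 | sh ok.sh 17.2; python3 -m handwheel '[[[0,0,0,0,0,0,0],[0,0,0,0,0,0,0],[0,0,0,0,0,0,0],[0,0,0,0,0,0,0]]]' 100 | sh ok.sh 16.5
```

```text
t: 36.9 ee_pos: 0.5196 0.1324 0.0709 contact_force: -5.0 -2.2 16.8 
t: 37.1 ee_pos: 0.5196 0.1324 0.0709 contact_force: -6.5 -2.3 18.1 
t: 37.5 ee_pos: 0.5196 0.1324 0.0709 contact_force: -6.8 -2.2 18.2
```

```bash
python3 -m handwheel '[[[0,0,0,0,0,0,0.65],[0,0,0,0,0,0,0.75],[0,0,0,0,0,0,0.75],[0,0,-0.5,0,0,0,0.75],[0,0,-1.5,0,0,0,0.75],[0,0,-3,0,0,0,0.75],[0,0,-3,0,0,0,0.8],[0,0,-3,0,0,0,1],[1,1.5,-3,0,0,0,1],[1.7,2,0,0,0,0,1],[1.7,2,0,0,0,0,1],[1.7,2,0,0,0,0,1],[1.7,2,0,0,0,0,1],[0,0,0,0,0,0,1],[0,0,0,0,0,0,1]]]' 100 | sh ok.sh 20; python3 - <<'E'
from h import *
a=cam("scene");im=a[0];print("scene px of z=.031,.053,.070,.082,.088",proj([[.519,.133,z] for z in(.031,.053,.070,.082,.088)],*a[1:4]).round(1).tolist())
w=cam("wrist")[0]
c=cv2.resize(im[205:265,280:360],(640,480),interpolation=cv2.INTER_CUBIC)
cv2.imwrite("pics/f.png",c);cv2.imwrite("pics/w7.png",w)
E
```

```text
t: 39.0 ee_pos: 0.4542 0.2378 0.2085 contact_force: 0.1 -0.1 0.5 
scene px of z=.031,.053,.070,.082,.088 [[318.1, 233.4], [318.2, 225.7], [318.2, 219.7], [318.3, 215.3], [318.3, 213.1]]
```

View pics/f.png

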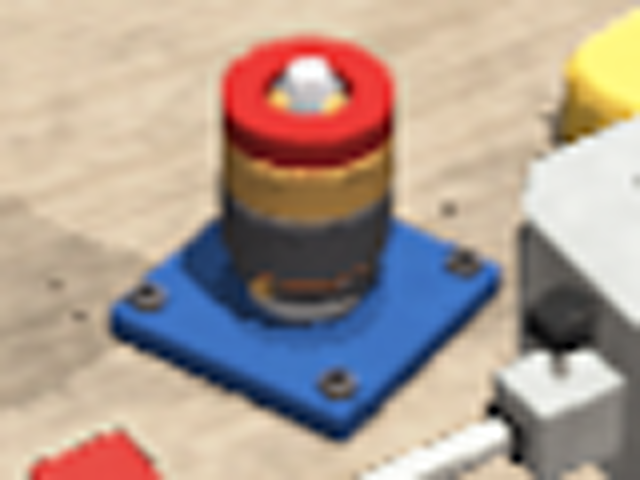

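The crop shows the grey, brass and red spacers stacked on the arbor with no gaps between them. The grey one rests on the orange washer (about (310,280)), and the gripper is clear.

```bash
python3 -c "
from station import *
print(close_job())"
```

```text
the job is handed in; nothing more can be done
None
```

The three spacers are stacked on the arbor in the order asked (thick, middle, thin), each pushed fully home with a steady push of about 18 N before release. The job was handed in at about 39 s.

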